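# Weigh a moulded bushing on the rocker balance and sort it

## Robot

A 6-joint arm with a two-finger parallel gripper is mounted at the origin on the work surface. World frame = base frame: x ahead of the robot, y to its left, z up, the work surface at z = 0. Lengths are in m, angles in rad, forces in N, time in s.
With the tool pointing down it reaches from about 0.275 to 0.875 m from the base axis. Payload 12.5 kg.
Tool frame: the origin (TCP) lies at the very end of the fingers, on their centre line; the grasp point (between the pads) lies 19 mm behind it; x points along the fingers, y is the direction in which the jaws open and shut, and the axes are right-handed (so a half turn about x gives the same grasp; the last joint's range is limited). The gripper opens to 85 mm and grips with 20 to 120 N. Pads are 22 mm wide; open, the fingers measure 114 mm over their backs; the gripper's body (76 mm by 85 mm) begins 54 mm behind the grasp point. The pads swing forward as they close: fully open they stand 13 mm farther back than shut.
Start: joints at [-1.403, 0.351, 1.652, -0, 1.139, -0.085], TCP at [0.138, -0.532, 0.202] pointing down, gripper open.
Joint ranges: [-2.75, 2.75], [-0.79, 2.1], [0.01, 2.65], [-1.57, 4.71], [0.07, 3.14], [-2.87, 2.87]. Speed limits (rad/s): [2.22, 2.22, 2.79, 3.14, 3.14, 3.14].

## Interface

Orientations are given as a rotation vector (axis times angle).
In Python, from rig import * gives the robot as it stands.
- The arm moves only by the tool arm_command, never from a script. Its argument "deltas" is a list that holds one entry, the list of rows, each a list of 7 numbers: the shift along the tool's x, y, z in mm, then the turn, a rotation vector about the tool's x, y, z in degrees, then the closure, from 0 (fully open) to 1 (shut). A call has 1 to 10 rows; each row shifts and turns the commanded pose from where the row before left it, along the tool's axes as they then stand; what a row does not reach is not made up. A row lasts 1/12 s, in which the tool goes at most 41.7 mm and 7.16 degrees, less where a joint would pass 70% of its speed; a pose out of reach is approached as far as the arm can. A call with a gripper value outside its range is refused whole. The fingers move at their own pace and stop on an object; "squeeze" is the grip in N (left out, the last holds). Time passes only in rows, so rows that do not move let the fingers close. It gives the time, the measured TCP pose, the force and the opening at its end, in the units of the state.
- state(): the state, without advancing time (a new reading comes with each control period).
- capture(name): name is "scene" or "side" or "wrist"; returns (picture, depth): 480x640x3 uint8, red, green, blue; 480x640 float32, m along the optical axis (not along the pixel's ray), 0 where there is no reading.
- get_calibration(name): a dict with "intrinsics" (3x3 intrinsics, pixels), "rvec" (rotation vector, rad) and "tvec" (3), from world to camera coordinates, as OpenCV has them; the wrist camera has in their place "T_tool_cam" (4x4, takes a point from camera to tool coordinates, whose origin is the TCP and whose axes are the tool frame's). Camera axes: x right, y down, z forward; pixel columns grow to the right and rows downward; lengths in m; the calibration is good to about 2 mm. The wrist camera is an equidistant fisheye: a pixel r from the principal point sees the ray r / f radians off the axis. A picture is of the moment at which its call begins: read the wrist's pose just before it. get_calibration takes no time and is no camera call.
- finish_job(): hands the job in, once; it reports no verdict.
The state is a dict: "t": time; "q": joint angles; "qvel": joint speeds; "effort": joint torques, N m; "eef_pos": TCP position; "tool_rot": TCP orientation; "ft_force": force on the tool from outside, world axes, zero at the start; "moment": the same for the moment, N m; "finger_gap": opening from 0.0 (shut) to 1.0 (fully open).
Only numpy, scipy, OpenCV 4.12 (cv2) and the standard library are available. Lean on these libraries where they do the work, as an engineer would, in place of code of your own. Each camera call takes 0.05 s, during which the arm holds its last target.

## Task

Stand the flanged black bushing on the empty pan of the balance, let go of it and watch the beam settle against the 200 g check weight on the other pan. Then sort the bushing: if it sinks its pan below level it is heavy and belongs in the round tray; if its pan stays above level it is light and belongs in the square tray. Leave it standing upright, flange down, on the floor of the right tray.

Things in the scene. Friction and masses are not known exactly. Their poses are not given: they have to be found in the camera images.
- bushing: Black bushing, 70 mm high, 100 to 300 g (hidden), standing on its flange (56 mm across, 10 mm thick, at the bottom); barrel above 40 mm across. Origin: centre of underside, z up. One of three black round parts in a row before the balance, order varies; the others, loose, 115 mm or more away: tall sleeve without flange (40 mm across, 92 high), low ring (60 across, 32 high).
- pan_top (a point): Centre of the empty pan's floor: white enamelled dish, 104 mm inside, 5 mm rim. Pans stay horizontal above the ends of the 236 mm beam, 110 mm from its pivot; 200 g check weight fixed on the other. Floor height: 116 mm empty (raised, at its stop), 103 level, 90 fully sunk. Under 188 g it stays well above level, over 212 g sinks well below, wherever the load stands. Settles within 3 s.
- round_in (a point): Centre of the floor of the round white tray, for heavy bushings: 124 mm across inside, floor 4 mm and rim 20 mm above the table. Fixed. One tray stands left and one right of the row of parts; which is which varies.
- square_in (a point): Centre of the floor of the square white tray, for light bushings: 124 by 124 mm inside, floor 4 mm and rim 20 mm above the table. Fixed.
Not all that is in view belongs to the job. What is shaped like the bushing but blue is not meant.

How it is judged:
On the way:
1. the bushing stands released and at rest on the empty pan of the balance (horizontal distance between bushing and pan_top below 0.03 m and z of bushing in the frame of pan_top between -0.008 and 0.008 m and angle between bushing's own z axis and vertical below 0.17 rad and linear speed of bushing below 0.02 m/s and contact force between bushing and the fingers below 0.05 N), for 0.4 s.
At the end, for the whole second after the job is handed in: The bushing stands upright (within 10 degrees), at rest, on a tray floor, its centre within 50 mm of the tray centre: round tray if heavier than 200 g, square if lighter; within 6 percent of 200 g either is right (judged by the force it rests with on the tray) (((horizontal distance between bushing and round_in below 0.05 m and z of bushing in the frame of round_in between -0.008 and 0.008 m and angle between bushing's own z axis and vertical below 0.17 rad and linear speed of bushing below 0.02 m/s and contact force between bushing and tray_round above 1.844 N) or (horizontal distance between bushing and square_in below 0.05 m and z of bushing in the frame of square_in between -0.008 and 0.008 m and angle between bushing's own z axis and vertical below 0.17 rad and linear speed of bushing below 0.02 m/s and contact force between bushing and tray_square below 2.08 N))); the robot touches nothing.
It also fails if it takes over 58 s, if anything falls off the work surface, if the arm or the gripper's body presses on something with over 40 N, if the wrist force passes 120 N, or if a joint passes its speed limit or range.

## Working session

There is one attempt and no reset: what is moved stays moved. The work goes in short steps, Python scripts to look and compute and a tool call to move; the robot and the scene stay as the last step left them, time stands still between calls to the robot, and variables do not carry over. Pictures are saved under pics/ and viewed, and the job is handed in when it is done.

Besides the shell and the picture viewer there is one more tool, called after "Emit:" by a JSON object that holds its "api" and its "payload". arm_command: Moves the arm, as the interface text tells. Its arguments: {"type":"object","properties":{"deltas":{"type":"array"},"squeeze":{"type":"number"}},"required":["deltas"]}

```bash
mkdir -p pics; ls
python3 - <<'E'
from rig import *
import cv2,numpy as np
s=state(); print(s)
for n in ["scene","side"]:
    p,d=capture(n); cv2.imwrite(f"pics/{n}0.png",p[:,:,::-1]); np.savez(f"{n}0.npz",p=p,d=d); print(n,get_calibration(n))
print(get_calibration("wrist"))
E
```

```text
pics
{'t': 0.0, 'q': array([-1.40262044e+00,  3.51252007e-01,  1.65242261e+00,  4.32121231e-05,
        1.13908975e+00, -8.46116447e-02]), 'qvel': array([ 0.00109437,  0.00176662,  0.00042245,  0.00047298, -0.00016456,
        0.00153412]), 'effort': array([-3.03563447e-04, -5.06106412e+01, -2.91405505e+01, -6.69398855e-05,
        4.53451881e-03,  1.46223914e-05]), 'eef_pos': array([ 0.13752629, -0.53215574,  0.20155036]), 'tool_rot': array([ 2.0873176 ,  0.26645332, -2.08733809]), 'ft_force': array([-0.51494304, -0.39564993, -0.05006216]), 'moment': array([-0.01660046, -0.0253436 ,  0.01641827]), 'finger_gap': 1.0014804051638464}
scene {'intrinsics': array([[485.50555184,   0.        , 327.30078693],
       [  0.        , 485.50555184, 227.29040412],
       [  0.        ,   0.        ,   1.        ]]), 'rvec': array([ 1.17232509,  2.22604377, -1.0862803 ]), 'tvec': array([ 0.23049831, -0.15101828,  1.2908596 ])}
side {'intrinsics': array([[624.7016277 ,   0.        , 315.59540885],
       [  0.        , 624.7016277 , 228.62138162],
       [  0.        ,   0.        ,   1.        ]]), 'rvec': array([ 0.8625876 , -2.32627342,  1.29766686]), 'tvec': array([0.32442101, 0.22120951, 0.88082051])}
{'intrinsics': array([[371.64829954,   0.        , 321.33737076],
       [  0.        , 371.64829954, 244.13011563],
       [  0.        ,   0.        ,   1.        ]]), 'T_tool_cam': array([[ 1.44171655e-04, -2.87097058e-01,  9.57901487e-01,
        -1.71648975e-01],
       [ 9.99998699e-01,  1.58033432e-03,  3.23141649e-04,
         1.06843309e-03],
       [-1.60657761e-03,  9.57900194e-01,  2.87096913e-01,
        -7.19807392e-02],
       [ 0.00000000e+00,  0.00000000e+00,  0.00000000e+00,
         1.00000000e+00]])}
```

View pics/scene0.png

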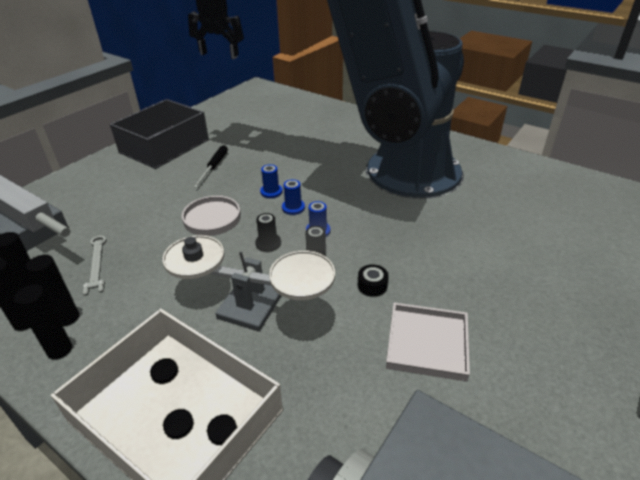

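View pics/side0.png

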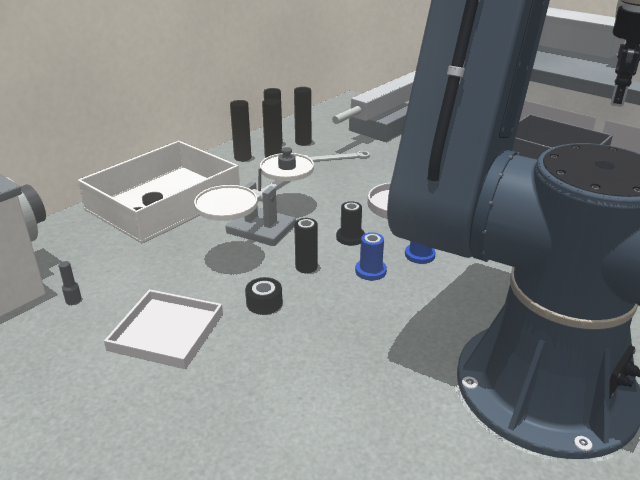

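The scene view shows the bushing at about (266,231), the sleeve at (316,240) and the ring at (373,280). The empty pan is at (302,273), the round tray at (211,214) and the square tray at (428,340). In the side view the flanged black bushing is at (351,222).

```bash
cat > h.py <<'E'
import numpy as np,cv2
from scipy.spatial.transform import Rotation as R
def cam(n):
    from rig import get_calibration
    c=get_calibration(n); Rm=cv2.Rodrigues(np.array(c['rvec']))[0]; return c['intrinsics'],Rm,np.array(c['tvec']).ravel()
def onplane(n,uv,z):
    K,Rm,t=cam(n); uv=np.atleast_2d(uv).astype(float)
    d=(np.c_[uv,np.ones(len(uv))]@np.linalg.inv(K).T)@Rm; o=-Rm.T@t
    return o+d*((z-o[2])/d[:,2])[:,None]
def proj(n,P):
    K,Rm,t=cam(n); q=(np.atleast_2d(P)@Rm.T+t)@K.T; return q[:,:2]/q[:,2:]
def cloud(n,d):
    K,Rm,t=cam(n); v,u=np.mgrid[:480,:640]
    r=np.stack([u,v,np.ones_like(u)],-1)@np.linalg.inv(K).T*d[...,None]
    return (r-t)@Rm
E
python3 - <<'E'
from h import *
for n,(x0,y0,x1,y1),k in [("scene",(160,150,480,390),2.5),("side",(180,130,440,330),3)]:
    f=np.load(n+"0.npz"); p,d=f['p'],f['d']
    cv2.imwrite(f"pics/{n}0z.png",cv2.resize(p[y0:y1,x0:x1,::-1],None,fx=k,fy=k,interpolation=cv2.INTER_CUBIC))
    C=cloud(n,d)
    pts={"scene":[(266,231),(266,217),(316,240),(302,273),(193,265),(211,214),(428,340),(373,275)],"side":[(351,206),(351,230),(306,222),(226,201),(165,325),(263,285)]}[n]
    for u,v in pts: print(n,(u,v),d[v,u],C[v,u].round(4))
E
```

```text
scene (266, 231) 1.0114002 [ 0.4649 -0.1133  0.0513]
scene (266, 217) 1.016829 [ 0.4468 -0.1265  0.0709]
scene (316, 240) 0.0 [1.0385 0.4455 0.6821]
scene (302, 273) 0.8193361 [0.5756 0.0673 0.1149]
scene (193, 265) 0.87251353 [ 0.6497 -0.1233  0.091 ]
scene (211, 214) 1.139733 [ 0.4451 -0.3042  0.0037]
scene (428, 340) 0.8442693 [0.4965 0.2763 0.0042]
scene (373, 275) 0.93354225 [0.4353 0.1282 0.0316]
side (351, 206) 1.1763489 [ 0.4497 -0.1275  0.0696]
side (351, 230) 1.1772349 [ 0.4347 -0.1101  0.0307]
side (306, 222) 1.0817777 [4.497e-01 2.000e-04 9.290e-02]
side (226, 201) 1.0966861 [0.5772 0.0676 0.1167]
side (165, 325) 0.98367625 [0.5065 0.2724 0.0057]
side (263, 285) 1.0252047 [0.4355 0.1236 0.0342]
```

View pics/scene0z.png

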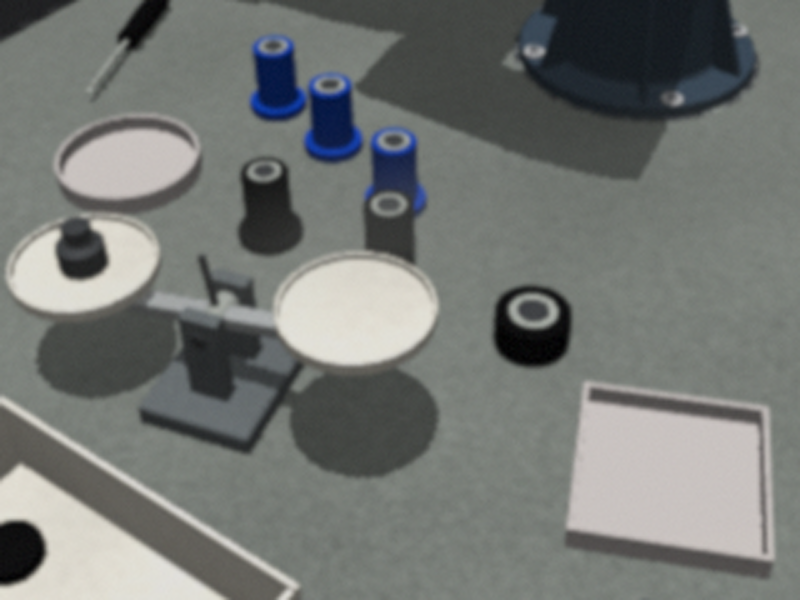

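View pics/side0z.png

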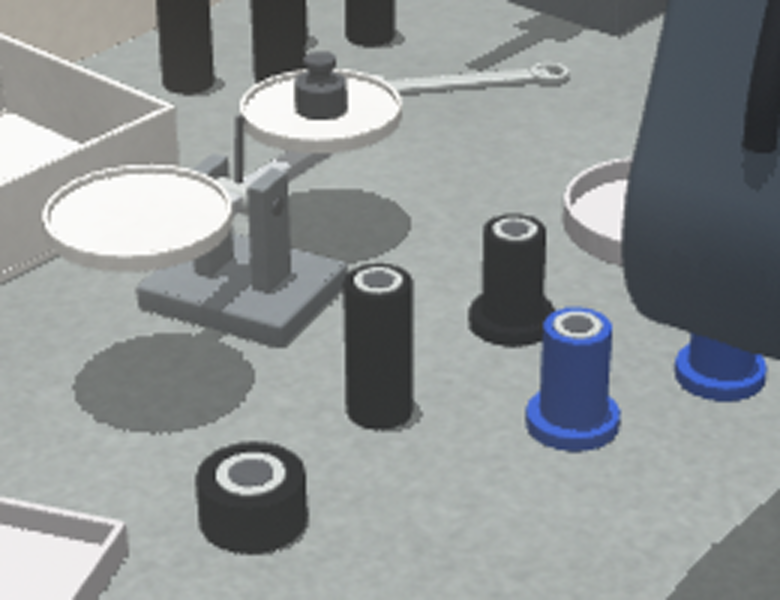

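Run:
```python
from h import *
for n in ["scene","side"]:
    f=np.load(n+"0.npz"); p,d=f['p'].astype(int),f['d']; C=cloud(n,d); ok=d>0
    mx=p.max(-1); mn=p.min(-1)
    def fit(m,z,name):
        # circle fit via min enclosing of plane pts
        v,u=np.nonzero(m); 
        if len(u)<10: print(n,name,"few",len(u)); return
        P=onplane(n,np.c_[u,v],z)[:,:2].astype(np.float32)
        (c,r)=cv2.minEnclosingCircle(P); print(n,name,len(u),"circ",np.round(c,4),round(r,4),"mean",P.mean(0).round(4),"rect",[np.round(a,4) for a in cv2.minAreaRect(P)], "med z",np.median(C[m][:,2]).round(4))
    def near(x,y,r): return ok&(np.hypot(C[...,0]-x,C[...,1]-y)<r)
    blue=(p[...,2]-p[...,0])>50
    fit(near(.45,-.125,.035)&(C[...,2]>.062)&~blue,.07,"bushtop")
    fit(near(.45,-.115,.045)&(C[...,2]>.004)&(C[...,2]<.0125)&(mx<70)&~blue,.01,"flange")
    fit(near(.57,.07,.08)&(C[...,2]>.105)&(mn>150),.118,"pan")
    fit(near(.45,0,.035)&(C[...,2]>.085),.092,"sleeve")
    fit(near(.435,.126,.035)&(C[...,2]>.027)&(C[...,2]<.04),.032,"ring")
    fit(near(.445,-.3,.1)&(C[...,2]>-.002)&(C[...,2]<.0085)&(mn>150),.004,"round")
    fit(near(.5,.275,.11)&(C[...,2]>-.002)&(C[...,2]<.0085)&(mn>150),.004,"square")
    # blue tops
    m=ok&blue&(C[...,2]>.06)&(C[...,0]>0.2)&(C[...,0]<.6)&(C[...,2]<.09)
    k,l,st,ce=cv2.connectedComponentsWithStats(m.astype(np.uint8))
    for i in range(1,k):
        if st[i,4]>20: print(n,"blue",ce[i],C[l==i].mean(0).round(3))
```

```text
scene bushtop 218 circ [ 0.4536 -0.121 ] 0.0251 mean [ 0.4538 -0.1218] rect [array([ 0.454 , -0.1216]), array([0.048 , 0.0399]), np.float64(34.036)] med z 0.0695
scene flange 165 circ [ 0.4541 -0.1212] 0.0296 mean [ 0.461  -0.1156] rect [array([ 0.4574, -0.1185]), array([0.0504, 0.0518]), np.float64(43.6905)] med z 0.0091
scene pan 2200 circ [0.5763 0.0677] 0.0553 mean [0.58   0.0699] rect [array([0.5785, 0.0679]), array([0.1048, 0.1094]), np.float64(7.7622)] med z 0.1159
scene sleeve 252 circ [0.4539 0.0068] 0.0243 mean [0.4533 0.0064] rect [array([0.4539, 0.0068]), array([0.0463, 0.0371]), np.float64(34.9019)] med z 0.0916
scene ring 564 circ [0.4361 0.1291] 0.0323 mean [0.4364 0.1286] rect [array([0.4355, 0.128 ]), array([0.0622, 0.0585]), np.float64(24.1634)] med z 0.0317
scene round 1046 circ [ 0.4664 -0.2962] 0.0883 mean [ 0.4476 -0.3017] rect [array([ 0.4651, -0.3042]), array([0.1401, 0.1311]), np.float64(21.3946)] med z 0.0037
scene square 3696 circ [0.4844 0.2695] 0.0907 mean [0.4964 0.2756] rect [array([0.4846, 0.2716]), array([0.1323, 0.1364]), np.float64(23.5053)] med z 0
[... 645 characters left out ...]
1987)] med z 0.117
side sleeve 297 circ [0.4446 0.0079] 0.0255 mean [0.4445 0.0071] rect [array([0.444 , 0.0081]), array([0.0397, 0.0495]), np.float64(40.6206)] med z 0.0923
side ring 714 circ [0.43   0.1286] 0.033 mean [0.4299 0.1292] rect [array([0.4306, 0.1288]), array([0.0588, 0.0649]), np.float64(43.4227)] med z 0.0326
side round 646 circ [ 0.4741 -0.2688] 0.0918 mean [ 0.4855 -0.2536] rect [array([ 0.4929, -0.2556]), array([0.0698, 0.1828]), np.float64(35.0908)] med z 0.0018
side square 7530 circ [0.4963 0.277 ] 0.111 mean [0.488  0.2847] rect [array([0.4963, 0.2771]), array([0.2181, 0.2196]), np.float64(15.699)] med z 0.0016
side blue [372.22325581 242.16744186] [ 0.347 -0.055  0.068]
```

Run:
```python
from h import *
from scipy.optimize import least_squares
for n in ["scene","side"]:
    f=np.load(n+"0.npz"); p,d=f['p'].astype(int),f['d']; C=cloud(n,d); ok=d>0
    mn=p.min(-1)
    K,Rm,t=cam(n); print(n,"cam at",(-Rm.T@t).round(3))
    def near(x,y,r): return ok&(np.hypot(C[...,0]-x,C[...,1]-y)<r)
    for nm,x,y,z in [("bush",.449,-.122,.07),("sleeve",.45,.007,.092),("ring",.433,.128,.032)]:
        m=near(x,y,.03)&(mn>90)&(C[...,2]>z-.02)
        v,u=np.nonzero(m); 
        h=cv2.convexHull(np.c_[u,v].astype(np.float32)); P=onplane(n,h[:,0],z)[:,:2].astype(np.float32)
        print(nm,len(u),[np.round(a,4) for a in cv2.minAreaRect(P)],np.round(cv2.minEnclosingCircle(P)[0],4))
    def circ(P):
        s=least_squares(lambda q:np.hypot(P[:,0]-q[0],P[:,1]-q[1])-q[2],[*P.mean(0),.06],loss='soft_l1',f_scale=.002).x; return s.round(4)
    for nm,x,y,z0,z1,r in [("roundrim",.455,-.3,.0165,.0235,.09),("panrim",.577,.068,.119,.124,.075)]:
        P=C[near(x,y,r)&(C[...,2]>z0)&(C[...,2]<z1)&(mn>100)][:,:2]; print(nm,len(P),circ(P))
    P=C[near(.4965,.276,.12)&(C[...,2]>.0155)&(C[...,2]<.0245)&(mn>90)][:,:2].astype(np.float32); print("sq",len(P),[np.round(a,4) for a in cv2.minAreaRect(P)])
    P=C[near(.49,-.03,.12)&(C[...,2]>.01)&(C[...,2]<.2)]
```

```text
scene cam at [1.039 0.445 0.682]
bush 75 [array([ 0.4496, -0.127 ]), array([0.0285, 0.0251]), np.float64(39.8967)] [ 0.4489 -0.1268]
sleeve 102 [array([0.4496, 0.0026]), array([0.028 , 0.0275]), np.float64(34.0966)] [0.4488 0.0026]
ring 159 [array([0.4323, 0.1254]), array([0.0362, 0.037 ]), np.float64(34.195)] [0.4329 0.1266]
roundrim 243 [ 0.4533 -0.2936  0.0636]
panrim 286 [0.5786 0.0697 0.0533]
sq 750 [array([0.5007, 0.2775]), array([0.137 , 0.1323]), np.float64(23.4198)]
side cam at [-0.168  0.691  0.651]
bush 112 [array([ 0.4522, -0.13  ]), array([0.0322, 0.0324]), np.float64(6.5609)] [ 0.4505 -0.1285]
sleeve 138 [array([0.4425, 0.0048]), array([0.0332, 0.0463]), np.float64(40.6206)] [0.4412 0.005 ]
ring 293 [array([0.4397, 0.1259]), array([0.048 , 0.0493]), np.float64(37.001)] [0.4377 0.1268]
roundrim 129 [ 0.4492 -0.294   0.0648]
panrim 305 [0.576  0.07   0.0531]
sq 1133 [array([0.4994, 0.2765]), array([0.1364, 0.1372]), np.float64(23.7091)]
```

```bash
cat >> h.py <<'E'
def delta(target, yaw=None):
    "tool-frame shift in mm to world target"
    from rig import state
    s=state(); M=R.from_rotvec(s['tool_rot']).as_matrix()
    return (M.T@(np.array(target)-s['eef_pos'])*1000).round(1)
E
python3 - <<'E'
from h import *
from rig import state
s=state(); print(R.from_rotvec(s['tool_rot']).as_matrix().round(3))
print(delta([.449,-.127,.17]), delta([.449,-.127,.03]))
E
```

```text
[[-0.     0.25  -0.968]
 [ 0.001 -0.968 -0.25 ]
 [-1.    -0.001 -0.   ]]
[  32.  -314.4 -402.9] [ 172.  -314.3 -402.9]
```

Emit:
{"api": "arm_command", "payload": {"deltas": [[[0, -21, -26.9, 0, 0, 0, 0], [0, -21, -26.9, 0, 0, 0, 0], [0, -21, -26.9, 0, 0, 0, 0], [0, -21, -26.9, 0, 0, 0, 0], [0, -21, -26.9, 0, 0, 0, 0], [0, -21, -26.9, 0, 0, 0, 0], [0, -21, -26.9, 0, 0, 0, 0], [0, -21, -26.9, 0, 0, 0, 0], [0, -21, -26.9, 0, 0, 0, 0], [0, -21, -26.9, 0, 0, 0, 0]]]}}

```text
t: 0.93
eef_pos: [0.3461, -0.2603, 0.202]
tool_rot: [2.087, 0.265, -2.087]
ft_force: [-0.0, -0.5, 0.7]
finger_gap: 0.999
```

Emit:
{"api": "arm_command", "payload": {"deltas": [[[0, -21, -26.9, 0, 0, 0, 0], [0, -21, -26.9, 0, 0, 0, 0], [0, -21, -26.9, 0, 0, 0, 0], [0, -21, -26.9, 0, 0, 0, 0], [0, -21, -26.9, 0, 0, 0, 0], [0, 0, 0, 0, 0, 0, 0], [0, 0, 0, 0, 0, 0, 0], [0, 0, 0, 0, 0, 0, 0]]]}}

```text
t: 1.6
eef_pos: [0.449, -0.1268, 0.2018]
tool_rot: [2.086, 0.266, -2.087]
ft_force: [-0.1, -0.0, -0.7]
finger_gap: 1.003
```

```bash
cat >> h.py <<'E'
def wrist_onplane(uv,z,pos,rot):
    from rig import get_calibration
    c=get_calibration("wrist"); K=c['intrinsics']; T=c['T_tool_cam']
    uv=np.atleast_2d(uv).astype(float); q=(uv-K[:2,2])/K[0,0]; r=np.linalg.norm(q,axis=1)+1e-12
    d=np.c_[q/r[:,None]*np.sin(r)[:,None],np.cos(r)]
    M=R.from_rotvec(rot).as_matrix(); o=M@T[:3,3]+pos; d=d@(M@T[:3,:3]).T
    return o+d*((z-o[2])/d[:,2])[:,None]
E
python3 - <<'E'
from h import *
from rig import *
s=state(); p,d=capture("wrist"); print(s['t'],s['eef_pos'],s['q'].round(2))
np.savez("w1.npz",p=p,d=d,pos=s['eef_pos'],rot=s['tool_rot']); cv2.imwrite("pics/w1.png",p[:,:,::-1])
E
```

```text
1.6 [ 0.44903416 -0.12677163  0.20182492] [-0.37  0.2   1.86 -0.    1.09  0.94]
```

View pics/w1.png

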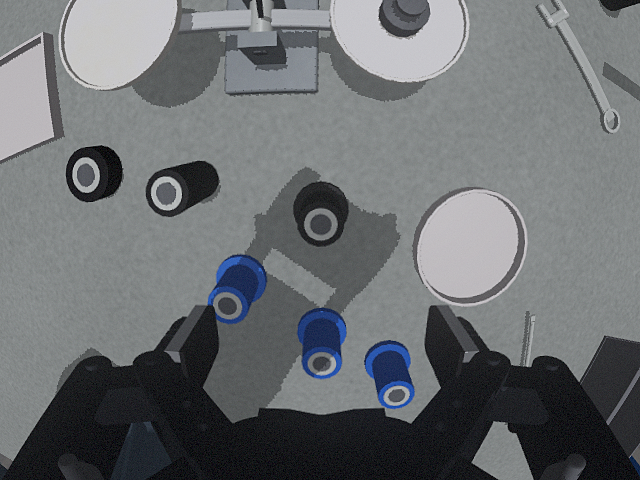

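The wrist view shows the bushing's top ring at (321,222), the three blue decoys below it, and the round tray at (472,246).

Run:
```python
from h import *
f=np.load("w1.npz"); p=f['p'].astype(int); g=p.min(-1)
def W(uv,z): return wrist_onplane(uv,z,f['pos'],f['rot'])[:,:2].astype(np.float32)
def comp(m,u,v):
    k,l=cv2.connectedComponents(m.astype(np.uint8)); return l==l[v,u]
# bushing top ring: bright pixels
m=np.zeros(g.shape,bool); m[200:245,298:345]=g[200:245,298:345]>80
for nm,M,z in [("bush",m,.07)]:
    v,u=np.nonzero(M); k,l,st,ce=cv2.connectedComponentsWithStats(M.astype(np.uint8)); print(st[1:],ce[1:])
    P=W(cv2.convexHull(np.c_[u,v].astype(np.float32))[:,0],z); print(nm,len(u),[np.round(a,4) for a in cv2.minAreaRect(P)],np.round(cv2.minEnclosingCircle(P)[0],4))
P=W([(321,222),(472,246),(122,40)],.07); print(P, W([(472,246)],.012), W([(122,40)],.118))
for nm,(u,v),z,th in [("round",(472,246),.004,140),("pan",(122,40),.118,150),("sq",(20,100),.004,150)]:
    M=comp(g>th,u,v); vv,uu=np.nonzero(M); P=W(cv2.convexHull(np.c_[uu,vv].astype(np.float32))[:,0],z); print(nm,len(uu),[np.round(a,4) for a in cv2.minAreaRect(P)],cv2.minEnclosingCircle(P))
```

```text
[[304 208  34  33 525]
 [344 224   1   3   3]
 [332 228  13  17  89]
 [298 232  11  13  69]] [[320.27047619 223.57904762]
 [344.         225.        ]
 [340.65168539 239.2247191 ]
 [301.20289855 240.33333333]]
bush 686 [array([ 0.446 , -0.1284]), array([0.0312, 0.0393]), np.float64(14.6084)] [ 0.4401 -0.1299]
[[ 0.44953296 -0.12749451]
 [ 0.46348944 -0.26485926]
 [ 0.56934386  0.08630729]] [[ 0.45285565 -0.29450294]] [[0.56139845 0.05528657]]
round 9140 [array([ 0.4473, -0.3042]), array([0.1374, 0.1365]), np.float64(68.1306)] ((0.44791290163993835, -0.3049350082874298), 0.06967366486787796)
pan 8232 [array([0.5582, 0.0697]), array([0.074 , 0.1109]), np.float64(1.3308)] ((0.5754530429840088, 0.0700526013970375), 0.055547162890434265)
sq 4787 [array([0.5024, 0.2798]), array([0.1383, 0.1087]), np.float64(23.5838)] ((0.5021963119506836, 0.2800171375274658), 0.08699457347393036)
```

Views agree within about 1 mm, so I'm descending and gripping.

Emit:
{"api": "arm_command", "payload": {"deltas": [[[30, 0, 0, 0, 0, 0, 0], [30, 0, 0, 0, 0, 0, 0], [30, 0, 0, 0, 0, 0, 0], [30, 0, 0, 0, 0, 0, 0], [20, 0, 0, 0, 0, 0, 0], [20, 0, 0, 0, 0, 0, 0], [10, 0, 0, 0, 0, 0, 0], [0, 0, 0, 0, 0, 0, 0], [0, 0, 0, 0, 0, 0, 0], [0, 0, 0, 0, 0, 0, 0]]], "squeeze": 35}}

```text
t: 2.48
eef_pos: [0.45, -0.1272, 0.0332]
tool_rot: [2.088, 0.264, -2.085]
ft_force: [-0.5, -0.5, 0.7]
finger_gap: 1.004
```

Emit:
{"api": "arm_command", "payload": {"deltas": [[[0, 0, 0, 0, 0, 0, 0.45], [0, 0, 0, 0, 0, 0, 0.7], [0, 0, 0, 0, 0, 0, 1], [0, 0, 0, 0, 0, 0, 1], [0, 0, 0, 0, 0, 0, 1], [0, 0, 0, 0, 0, 0, 1], [0, 0, 0, 0, 0, 0, 1], [0, 0, 0, 0, 0, 0, 1], [0, 0, 0, 0, 0, 0, 1], [0, 0, 0, 0, 0, 0, 1]]], "squeeze": 35}}

```text
t: 3.32
eef_pos: [0.4498, -0.1266, 0.0327]
tool_rot: [2.087, 0.265, -2.086]
ft_force: [-0.6, 2.2, 8.0]
finger_gap: 0.446
```

Emit:
{"api": "arm_command", "payload": {"deltas": [[[-10, 0, 0, 0, 0, 0, 1], [-20, 0, 0, 0, 0, 0, 1], [-30, 0, 0, 0, 0, 0, 1], [-30, 0, 0, 0, 0, 0, 1], [-30, 0, 0, 0, 0, 0, 1], [-30, 0, 0, 0, 0, 0, 1], [-20, 0, 0, 0, 0, 0, 1], [0, 0, 0, 0, 0, 0, 1], [0, 0, 0, 0, 0, 0, 1], [0, 0, 0, 0, 0, 0, 1]]]}}

```text
t: 4.15
eef_pos: [0.4487, -0.1263, 0.201]
tool_rot: [2.085, 0.266, -2.089]
ft_force: [0.3, 0.4, -2.6]
finger_gap: 0.445
```

Run:
```python
from h import *
from rig import *
s=state(); p,d=capture("wrist"); print(s['t'],s['eef_pos'],s['ft_force'],s['finger_gap'])
cv2.imwrite("pics/w2.png",p[:,:,::-1])
p,d=capture("scene"); np.savez("scene2.npz",p=p,d=d); cv2.imwrite("pics/scene2.png",cv2.resize(p[90:330,150:470,::-1],None,fx=2.5,fy=2.5,interpolation=cv2.INTER_CUBIC))
print(delta([.577,.070,s['eef_pos'][2]]))
```

```text
4.15 [ 0.44866005 -0.1262679   0.20100443] [ 0.28565159  0.40168552 -2.63669608] 0.44525311617688396
[  -0.5 -158.  -173.4]
```

View pics/w2.png

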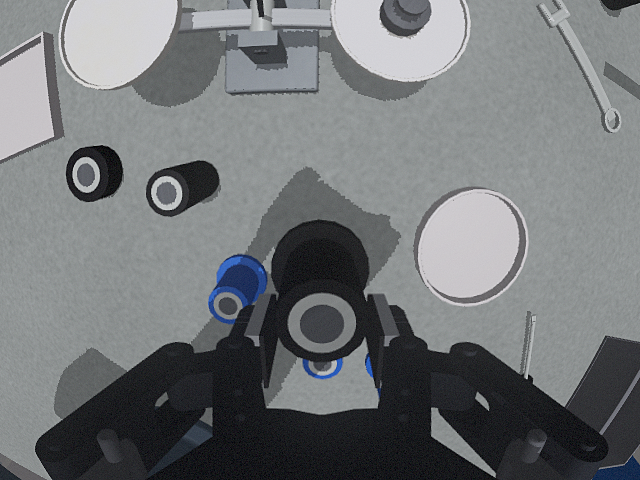

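View pics/scene2.png

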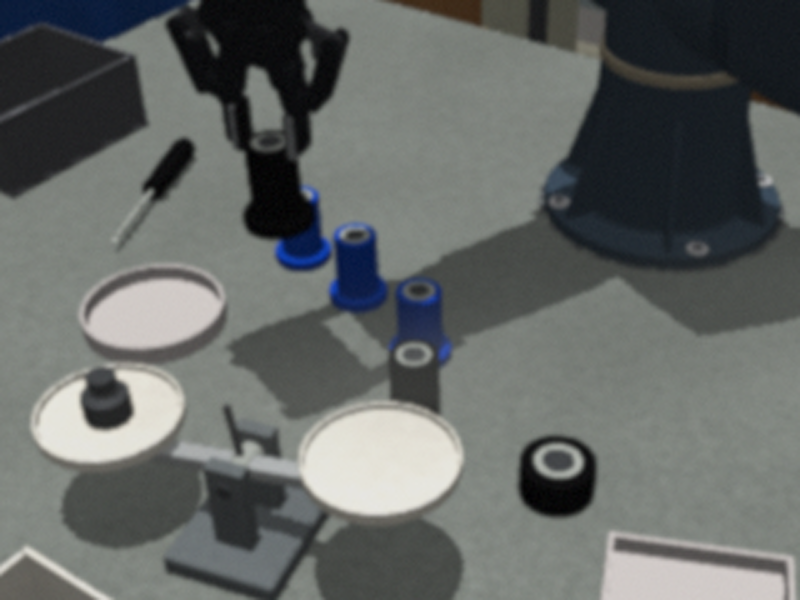

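The bushing is held upright, with its bottom at about z = 0.168. Next move is over the pan.

Emit:
{"api": "arm_command", "payload": {"deltas": [[[0, -15, -16.5, 0, 0, 0, 1], [0, -22, -24, 0, 0, 0, 1], [0, -22, -24, 0, 0, 0, 1], [0, -22, -24, 0, 0, 0, 1], [0, -22, -24, 0, 0, 0, 1], [0, -22, -24, 0, 0, 0, 1], [0, -18, -20, 0, 0, 0, 1], [0, -10, -11, 0, 0, 0, 1], [0, -5, -6, 0, 0, 0, 1], [0, 0, 0, 0, 0, 0, 1]]]}}

```text
t: 5.08
eef_pos: [0.5779, 0.0707, 0.2007]
tool_rot: [2.084, 0.267, -2.088]
ft_force: [0.1, -0.1, -3.3]
finger_gap: 0.444
```

Emit:
{"api": "arm_command", "payload": {"deltas": [[[0, 0, 0, 0, 0, 0, 1], [15, 0, 0, 0, 0, 0, 1], [15, 0, 0, 0, 0, 0, 1], [0, 0, 0, 0, 0, 0, 1], [0, 0, 0, 0, 0, 0, 1]]]}}

```text
t: 5.5
eef_pos: [0.5772, 0.0688, 0.1718]
tool_rot: [2.086, 0.264, -2.089]
ft_force: [0.2, -0.0, -2.6]
finger_gap: 0.44
```

Run:
```python
from h import *
from rig import *
s=state(); print(s['t'],s['eef_pos'],s['ft_force'],delta([.577,.07,.0327+.1175]))
p,d=capture("side"); cv2.imwrite("pics/side3.png",cv2.resize(p[60:300,130:450,::-1],None,fx=2.5,fy=2.5,interpolation=cv2.INTER_CUBIC))
```

```text
5.5 [0.57721825 0.06882351 0.17179745] [ 0.19981572 -0.02361109 -2.5858074 ] [21.6 -1.2 -0.1]
```

View pics/side3.png

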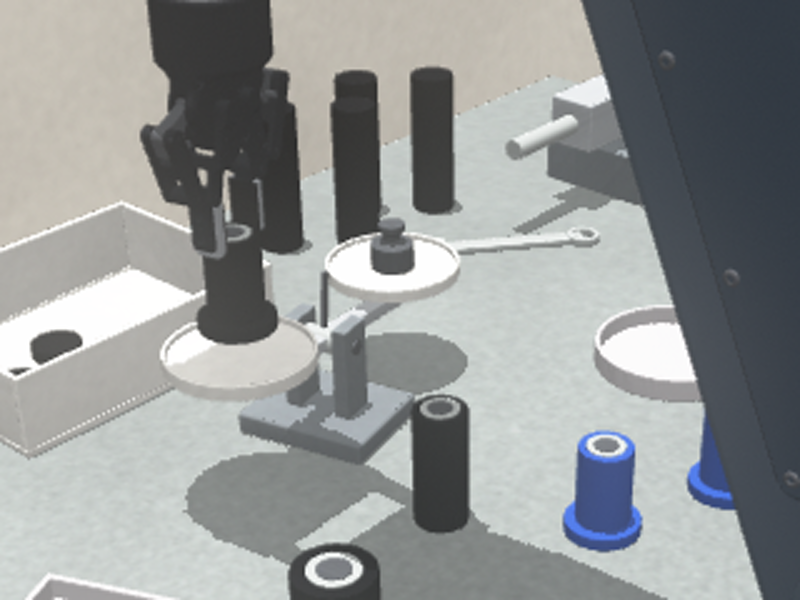

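The flange hovers centrally over the pan, about 22 mm above its floor. I'll lower it.

Emit:
{"api": "arm_command", "payload": {"deltas": [[[8, -1, 0, 0, 0, 0, 1], [8, 0, 0, 0, 0, 0, 1], [4, 0, 0, 0, 0, 0, 1], [1.5, 0, 0, 0, 0, 0, 1], [0, 0, 0, 0, 0, 0, 1], [0, 0, 0, 0, 0, 0, 1], [0, 0, 0, 0, 0, 0, 1]]]}}

```text
t: 6.13
eef_pos: [0.5779, 0.0707, 0.1509]
tool_rot: [2.087, 0.265, -2.086]
ft_force: [0.1, -0.6, -2.7]
finger_gap: 0.439
```

Run:
```python
from h import *
from rig import *
s=state(); print(s['t'],s['eef_pos'],s['ft_force'],s['finger_gap'],delta([.577,.07,.0327+.117]))
p,d=capture("side"); cv2.imwrite("pics/side4.png",cv2.resize(p[110:260,150:350,::-1],None,fx=4,fy=4,interpolation=cv2.INTER_CUBIC))
```

```text
6.1333 [0.57787424 0.07074857 0.15086891] [ 0.07361271 -0.58491126 -2.69006261] 0.4387813779148009 [1.2 0.5 1. ]
```

View pics/side4.png

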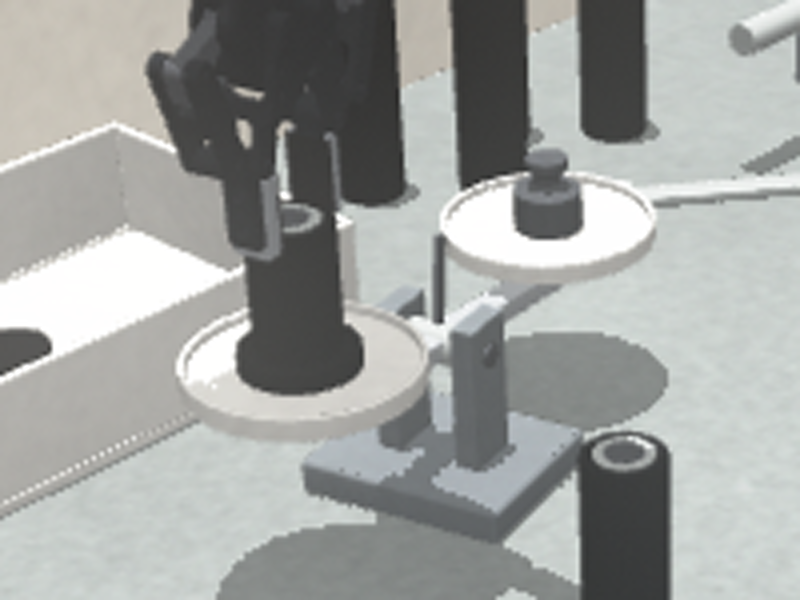

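Emit:
{"api": "arm_command", "payload": {"deltas": [[[1, 0, 0, 0, 0, 0, 1], [0.5, 0, 0, 0, 0, 0, 1], [0, 0, 0, 0, 0, 0, 1], [0, 0, 0, 0, 0, 0, 1]]]}}

```text
t: 6.52
eef_pos: [0.5777, 0.0708, 0.1492]
tool_rot: [2.087, 0.265, -2.087]
ft_force: [0.2, 0.7, -2.2]
finger_gap: 0.443
```

Emit:
{"api": "arm_command", "payload": {"deltas": [[[0, 0, 0, 0, 0, 0, 0.5], [0, 0, 0, 0, 0, 0, 0.4], [0, 0, 0, 0, 0, 0, 0.3], [0, 0, 0, 0, 0, 0, 0.1], [0, 0, 0, 0, 0, 0, 0], [0, 0, 0, 0, 0, 0, 0], [0, 0, 0, 0, 0, 0, 0], [0, 0, 0, 0, 0, 0, 0], [0, 0, 0, 0, 0, 0, 0], [0, 0, 0, 0, 0, 0, 0]]]}}

```text
t: 7.35
eef_pos: [0.5777, 0.0708, 0.1491]
tool_rot: [2.087, 0.265, -2.087]
ft_force: [-0.6, 0.5, 0.7]
finger_gap: 0.999
```

Run:
```python
from h import *
from rig import *
s=state(); print(s['t'],s['eef_pos'],s['ft_force'],s['finger_gap'])
p,d=capture("side"); cv2.imwrite("pics/side5.png",cv2.resize(p[110:260,150:350,::-1],None,fx=4,fy=4,interpolation=cv2.INTER_CUBIC))
```

```text
7.35 [0.57766434 0.07077805 0.14908228] [-0.60307822  0.50149809  0.74439582] 0.9991604198163424
```

View pics/side5.png

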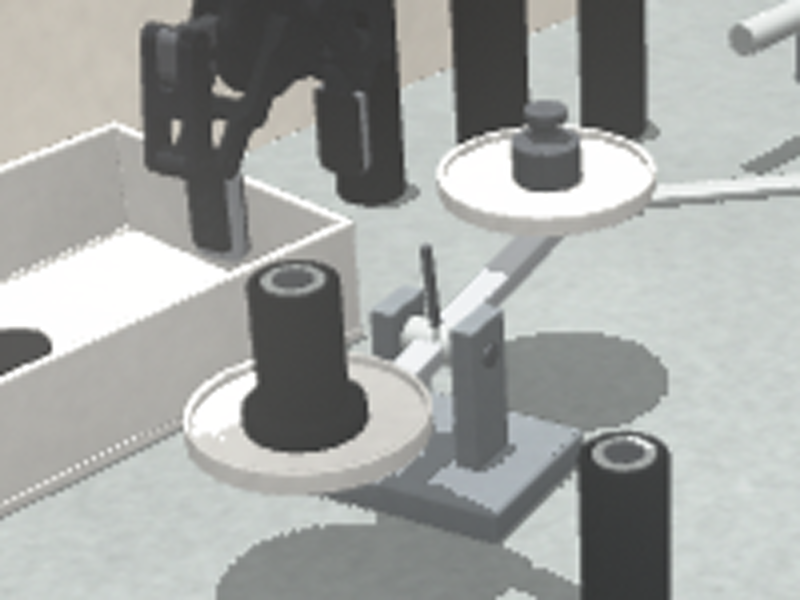

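The pan has sunk and the bushing is standing. I'll let the beam settle fully before judging it.

Emit:
{"api": "arm_command", "payload": {"deltas": [[[-10, 0, 0, 0, 0, 0, 0], [-10, 0, 0, 0, 0, 0, 0], [0, 0, 0, 0, 0, 0, 0], [0, 0, 0, 0, 0, 0, 0], [0, 0, 0, 0, 0, 0, 0], [0, 0, 0, 0, 0, 0, 0], [0, 0, 0, 0, 0, 0, 0], [0, 0, 0, 0, 0, 0, 0], [0, 0, 0, 0, 0, 0, 0], [0, 0, 0, 0, 0, 0, 0]]]}}

```text
t: 8.23
eef_pos: [0.5776, 0.0708, 0.169]
tool_rot: [2.087, 0.265, -2.087]
ft_force: [-0.4, -0.2, -0.1]
finger_gap: 1.001
```

Emit:
{"api": "arm_command", "payload": {"deltas": [[[0, 0, 0, 0, 0, 0, 0], [0, 0, 0, 0, 0, 0, 0], [0, 0, 0, 0, 0, 0, 0], [0, 0, 0, 0, 0, 0, 0], [0, 0, 0, 0, 0, 0, 0], [0, 0, 0, 0, 0, 0, 0], [0, 0, 0, 0, 0, 0, 0], [0, 0, 0, 0, 0, 0, 0], [0, 0, 0, 0, 0, 0, 0], [0, 0, 0, 0, 0, 0, 0]]]}}

```text
t: 9.07
eef_pos: [0.5777, 0.0708, 0.1691]
tool_rot: [2.087, 0.265, -2.087]
ft_force: [0.1, 0.3, 0.5]
finger_gap: 1.003
```

Emit:
{"api": "arm_command", "payload": {"deltas": [[[0, 0, 0, 0, 0, 0, 0], [0, 0, 0, 0, 0, 0, 0], [0, 0, 0, 0, 0, 0, 0], [0, 0, 0, 0, 0, 0, 0], [0, 0, 0, 0, 0, 0, 0], [0, 0, 0, 0, 0, 0, 0], [0, 0, 0, 0, 0, 0, 0], [0, 0, 0, 0, 0, 0, 0], [0, 0, 0, 0, 0, 0, 0], [0, 0, 0, 0, 0, 0, 0]]]}}

```text
t: 9.9
eef_pos: [0.5777, 0.0708, 0.1691]
tool_rot: [2.087, 0.265, -2.087]
ft_force: [-0.8, 0.7, -1.0]
finger_gap: 1.002
```

Run:
```python
from h import *
from rig import *
s=state(); print(s['t'],s['eef_pos'],s['ft_force'],s['finger_gap'])
for n in ["side","scene"]:
    p,d=capture(n); np.savez(n+"6.npz",p=p,d=d); mn=p.min(-1)
    b=(110,260,150,350) if n=="side" else (190,340,160,360)
    cv2.imwrite(f"pics/{n}6.png",cv2.resize(p[b[0]:b[1],b[2]:b[3],::-1],None,fx=4,fy=4,interpolation=cv2.INTER_CUBIC))
    C=cloud(n,d); near=lambda x,y,r:(d>0)&(np.hypot(C[...,0]-x,C[...,1]-y)<r)
    m=near(.577,.07,.046)&(mn>140)&(C[...,2]>.07)&(C[...,2]<.14); print(n,"pan z",np.median(C[m][:,2]),m.sum())
    m=near(.577,.07,.04)&(C[...,2]>.145)&(C[...,2]<.175); print("top z",np.percentile(C[m][:,2],[50,90]) if m.any() else None)
    m=near(.577,.07,.03)&(mn>80)&(C[...,2]>.145)&(C[...,2]<.175)
    v,u=np.nonzero(m); P=onplane(n,cv2.convexHull(np.c_[u,v].astype(np.float32))[:,0],.16)[:,:2].astype(np.float32); print(len(u),[np.round(a,4) for a in cv2.minAreaRect(P)])
```

```text
9.9 [0.57770088 0.07075385 0.16911626] [-0.76182571  0.74608387 -0.97131306] 1.0021083545659955
side pan z 0.09044622135035532 497
top z [0.15927909 0.16148594]
148 [array([0.5721, 0.0739]), array([0.0384, 0.0485]), np.float64(48.7584)]
scene pan z 0.08934636090031915 625
top z [0.1590384  0.16059475]
87 [array([0.5768, 0.0688]), array([0.0311, 0.0252]), np.float64(69.069)]
```

View pics/side6.png

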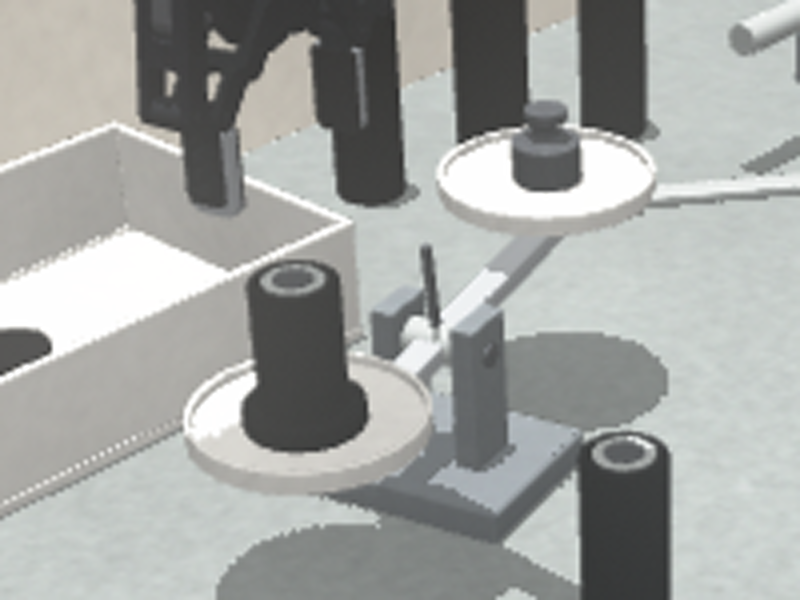

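View pics/scene6.png

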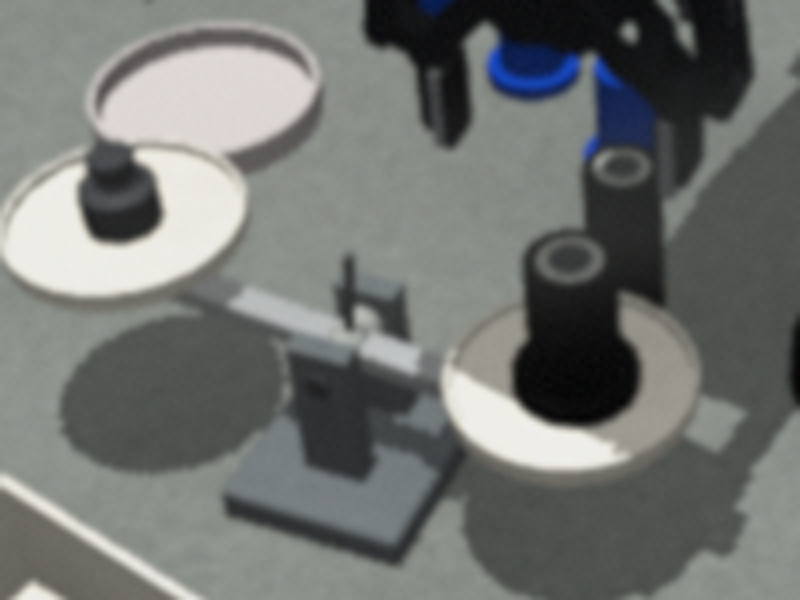

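The settled pan is at z ≈ 0.090, fully sunk (level is 0.103), with the bushing upright at about (0.577, 0.070). It's heavy, so it goes in the round tray. Regrasping now.

Emit:
{"api": "arm_command", "payload": {"deltas": [[[10, 0, 0, 0, 0, 0, 0], [15, 0, 0, 0, 0, 0, 0], [12, 0, 0, 0, 0, 0, 0], [8, 0, 0, 0, 0, 0, 0], [0, 0, 0, 0, 0, 0, 0], [0, 0, 0, 0, 0, 0, 0], [0, 0, 0, 0, 0, 0, 0]]]}}

```text
t: 10.58
eef_pos: [0.578, 0.0708, 0.1245]
tool_rot: [2.088, 0.265, -2.086]
ft_force: [-0.6, -0.3, 0.4]
finger_gap: 1.0
```

Emit:
{"api": "arm_command", "payload": {"deltas": [[[0, 0, 0, 0, 0, 0, 0.45], [0, 0, 0, 0, 0, 0, 0.7], [0, 0, 0, 0, 0, 0, 1], [0, 0, 0, 0, 0, 0, 1], [0, 0, 0, 0, 0, 0, 1], [0, 0, 0, 0, 0, 0, 1], [0, 0, 0, 0, 0, 0, 1], [0, 0, 0, 0, 0, 0, 1], [0, 0, 0, 0, 0, 0, 1], [0, 0, 0, 0, 0, 0, 1]]], "squeeze": 35}}

```text
t: 11.42
eef_pos: [0.578, 0.0708, 0.1246]
tool_rot: [2.088, 0.265, -2.086]
ft_force: [-1.5, 0.8, 5.4]
finger_gap: 0.441
```

Emit:
{"api": "arm_command", "payload": {"deltas": [[[-6, 0, 0, 0, 0, 0, 1], [-10, 0, 0, 0, 0, 0, 1], [-15, 0, 0, 0, 0, 0, 1], [-20, 0, 0, 0, 0, 0, 1], [-25, 0, 0, 0, 0, 0, 1], [-9, 0, 0, 0, 0, 0, 1], [0, 0, 0, 0, 0, 0, 1], [0, 0, 0, 0, 0, 0, 1], [0, 0, 0, 0, 0, 0, 1]]]}}

```text
t: 12.17
eef_pos: [0.5769, 0.0707, 0.2076]
tool_rot: [2.084, 0.265, -2.089]
ft_force: [0.0, 0.9, -2.9]
finger_gap: 0.443
```

Run:
```python
from h import *
from rig import *
s=state(); print(s['t'],s['eef_pos'],s['ft_force'],s['finger_gap'],delta([.452,-.294,.208]))
p,d=capture("side"); cv2.imwrite("pics/side7.png",cv2.resize(p[60:260,130:400,::-1],None,fx=2.9,fy=2.9,interpolation=cv2.INTER_CUBIC))
```

```text
12.1667 [0.57693801 0.07068984 0.20761938] [ 0.03717052  0.85656879 -2.94232423] 0.4432374456174638 [-1.000e-01  3.219e+02  2.122e+02]
```

View pics/side7.png

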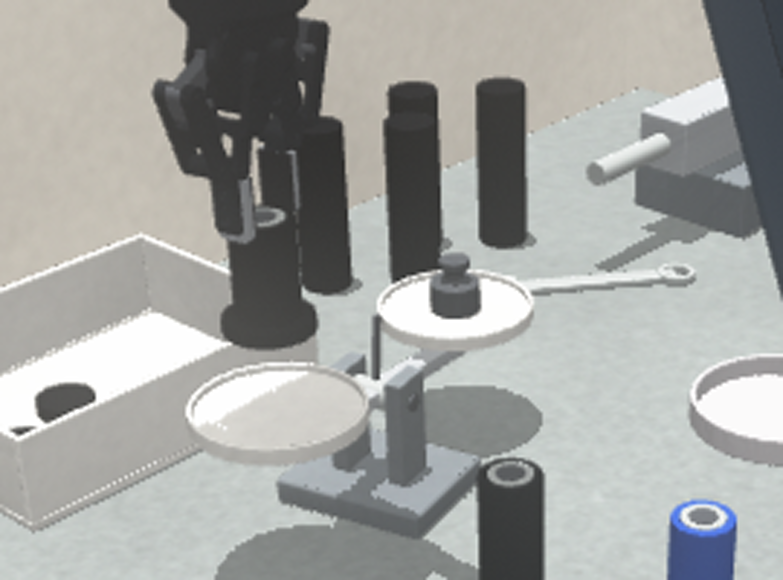

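Held upright and clear of the pan. Moving to above the round tray.

Emit:
{"api": "arm_command", "payload": {"deltas": [[[0, 12, 8, 0, 0, 0, 1], [0, 24, 16, 0, 0, 0, 1], [0, 30, 20, 0, 0, 0, 1], [0, 30, 20, 0, 0, 0, 1], [0, 30, 20, 0, 0, 0, 1], [0, 30, 20, 0, 0, 0, 1], [0, 30, 20, 0, 0, 0, 1], [0, 30, 20, 0, 0, 0, 1], [0, 30, 20, 0, 0, 0, 1], [0, 30, 20, 0, 0, 0, 1]]]}}

```text
t: 13.05
eef_pos: [0.4669, -0.2442, 0.2083]
tool_rot: [2.086, 0.266, -2.088]
ft_force: [1.3, -0.0, -2.9]
finger_gap: 0.442
```

Emit:
{"api": "arm_command", "payload": {"deltas": [[[0, 24, 15, 0, 0, 0, 1], [0, 15, 9, 0, 0, 0, 1], [0, 7, 4, 0, 0, 0, 1], [0, 0, 0, 0, 0, 0, 1], [0, 0, 0, 0, 0, 0, 1], [0, 0, 0, 0, 0, 0, 1]]]}}

```text
t: 13.55
eef_pos: [0.4531, -0.293, 0.2088]
tool_rot: [2.086, 0.267, -2.087]
ft_force: [0.4, -0.3, -1.9]
finger_gap: 0.442
```

Run:
```python
from h import *
from rig import *
s=state(); p,d=capture("wrist"); print(s['t'],s['eef_pos'],s['ft_force'],s['finger_gap'],delta([.452,-.294,.039]))
cv2.imwrite("pics/w8.png",p[:,:,::-1])
p,d=capture("scene"); cv2.imwrite("pics/scene8.png",cv2.resize(p[30:270,90:410,::-1],None,fx=2.5,fy=2.5,interpolation=cv2.INTER_CUBIC))
```

```text
13.55 [ 0.45308774 -0.29302592  0.20881042] [ 0.39532587 -0.30632837 -1.94681919] 0.4415926406492023 [169.9   0.8   1.4]
```

View pics/w8.png

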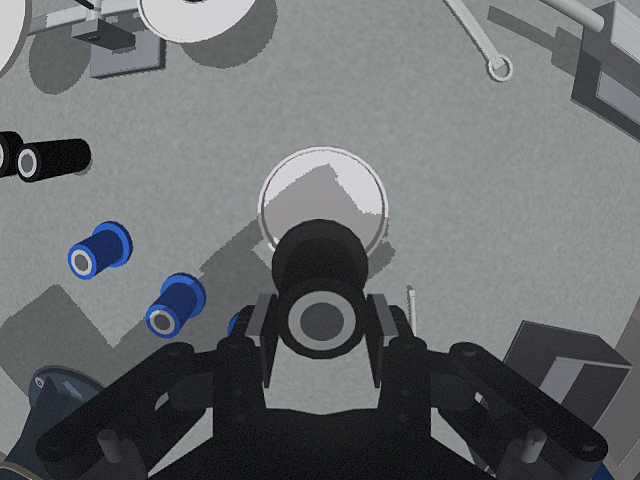

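View pics/scene8.png

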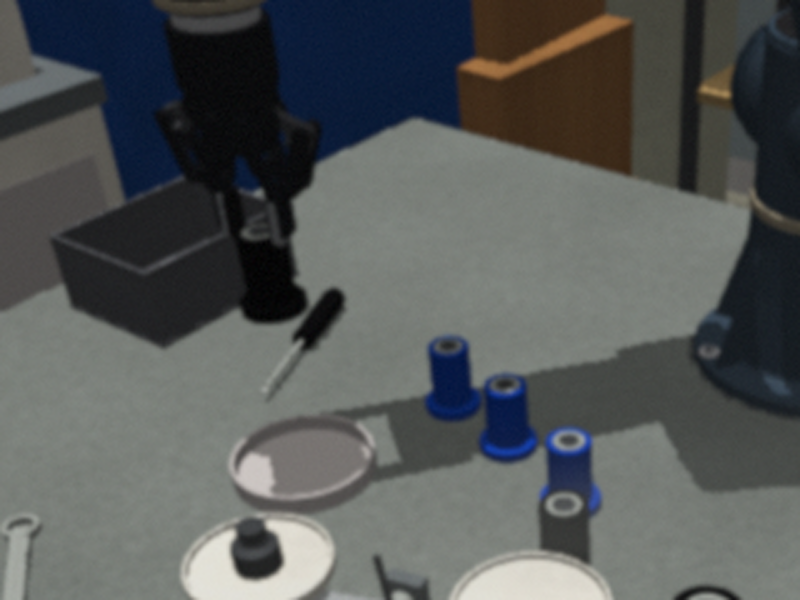

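The tray rim spans columns 258–387 in the wrist view, centred on the bushing. Lowering it in.

Emit:
{"api": "arm_command", "payload": {"deltas": [[[20, 0, 0, 0, 0, 0, 1], [30, 0, 0, 0, 0, 0, 1], [30, 0, 0, 0, 0, 0, 1], [30, 0, 0, 0, 0, 0, 1], [25, 0, 0, 0, 0, 0, 1], [15, 0, 0, 0, 0, 0, 1], [8, 0, 0, 0, 0, 0, 1], [0, 0, 0, 0, 0, 0, 1], [0, 0, 0, 0, 0, 0, 1], [0, 0, 0, 0, 0, 0, 1]]]}}

```text
t: 14.48
eef_pos: [0.4538, -0.2943, 0.0523]
tool_rot: [2.087, 0.264, -2.084]
ft_force: [0.3, -1.1, -2.7]
finger_gap: 0.439
```

Emit:
{"api": "arm_command", "payload": {"deltas": [[[5, 0, 0, 0, 0, 0, 1], [3, 0, 0, 0, 0, 0, 1], [2, 0, 0, 0, 0, 0, 1], [0, 0, 0, 0, 0, 0, 1], [0, 0, 0, 0, 0, 0, 1], [0, 0, 0, 0, 0, 0, 1]]]}}

```text
t: 14.98
eef_pos: [0.453, -0.2941, 0.0412]
tool_rot: [2.087, 0.265, -2.087]
ft_force: [0.1, 0.2, -3.6]
finger_gap: 0.438
```

Run:
```python
from h import *
from rig import *
s=state(); print(s['t'],s['eef_pos'],s['ft_force'],s['finger_gap'])
p,d=capture("scene"); cv2.imwrite("pics/scene9.png",cv2.resize(p[120:260,150:340,::-1],None,fx=4,fy=4,interpolation=cv2.INTER_CUBIC))
```

```text
14.9833 [ 0.453031   -0.29411719  0.04121358] [ 0.06323566  0.19961935 -3.61403063] 0.43789543139579745
```

View pics/scene9.png

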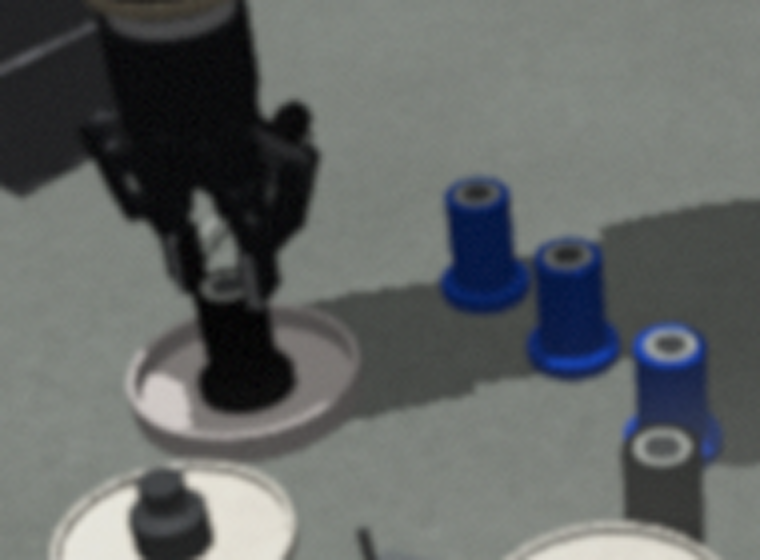

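The bushing is in the round tray, about 2 mm above its floor. I'll lower that last bit, release and rise.

Emit:
{"api": "arm_command", "payload": {"deltas": [[[1.5, 0, 0, 0, 0, 0, 1], [0.5, 0, 0, 0, 0, 0, 1], [0, 0, 0, 0, 0, 0, 1], [0, 0, 0, 0, 0, 0, 1], [0, 0, 0, 0, 0, 0, 1]]]}}

```text
t: 15.45
eef_pos: [0.453, -0.2941, 0.0392]
tool_rot: [2.087, 0.265, -2.087]
ft_force: [0.2, 0.1, 0.4]
finger_gap: 0.439
```

Emit:
{"api": "arm_command", "payload": {"deltas": [[[0, 0, 0, 0, 0, 0, 0.5], [0, 0, 0, 0, 0, 0, 0.4], [0, 0, 0, 0, 0, 0, 0.3], [0, 0, 0, 0, 0, 0, 0.1], [0, 0, 0, 0, 0, 0, 0], [0, 0, 0, 0, 0, 0, 0], [0, 0, 0, 0, 0, 0, 0], [0, 0, 0, 0, 0, 0, 0], [0, 0, 0, 0, 0, 0, 0]]]}}

```text
t: 16.2
eef_pos: [0.453, -0.294, 0.0391]
tool_rot: [2.087, 0.265, -2.087]
ft_force: [0.2, -0.3, 0.3]
finger_gap: 1.001
```

Emit:
{"api": "arm_command", "payload": {"deltas": [[[-10, 0, 0, 0, 0, 0, 0], [-20, 0, 0, 0, 0, 0, 0], [-30, 0, 0, 0, 0, 0, 0], [-30, 0, 0, 0, 0, 0, 0], [-30, 0, 0, 0, 0, 0, 0], [-30, 0, 0, 0, 0, 0, 0], [-20, 0, 0, 0, 0, 0, 0], [0, 0, 0, 0, 0, 0, 0], [0, 0, 0, 0, 0, 0, 0], [0, 0, 0, 0, 0, 0, 0]]]}}

```text
t: 17.03
eef_pos: [0.4526, -0.2937, 0.2086]
tool_rot: [2.086, 0.266, -2.088]
ft_force: [0.4, -0.3, -0.6]
finger_gap: 0.999
```

Run:
```python
from h import *
from rig import *
s=state(); print(s['t'],s['eef_pos'],s['ft_force'],s['finger_gap'])
p,d=capture("wrist"); cv2.imwrite("pics/w10.png",p[:,:,::-1])
p,d=capture("scene"); cv2.imwrite("pics/scene10.png",cv2.resize(p[120:260,150:340,::-1],None,fx=4,fy=4,interpolation=cv2.INTER_CUBIC))
C=cloud("scene",d); m=(d>0)&(np.hypot(C[...,0]-.453,C[...,1]+.294)<.035)&(C[...,2]>.06)&(C[...,2]<.09); print("top",np.percentile(C[m][:,2],[10,50,90]),C[m].mean(0))
m=m&(p.min(-1)>80);v,u=np.nonzero(m); P=onplane("scene",cv2.convexHull(np.c_[u,v].astype(np.float32))[:,0],.074)[:,:2].astype(np.float32); print(len(u),[np.round(a,4) for a in cv2.minAreaRect(P)])
```

```text
17.0333 [ 0.45256119 -0.2937274   0.2086256 ] [ 0.35739983 -0.26952559 -0.56960372] 0.9989791342520719
top [0.06410678 0.07305366 0.07501675] [ 0.45705936 -0.28808742  0.07122413]
4 [array([ 0.4492, -0.2909]), array([0.0041, 0.0308]), np.float64(46.1644)]
```

View pics/w10.png

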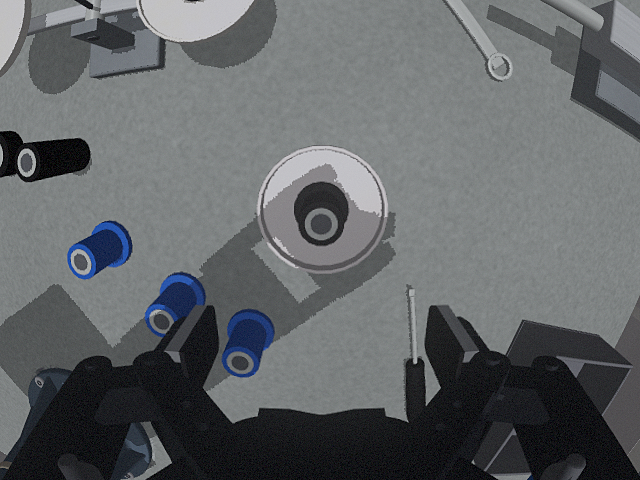

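View pics/scene10.png

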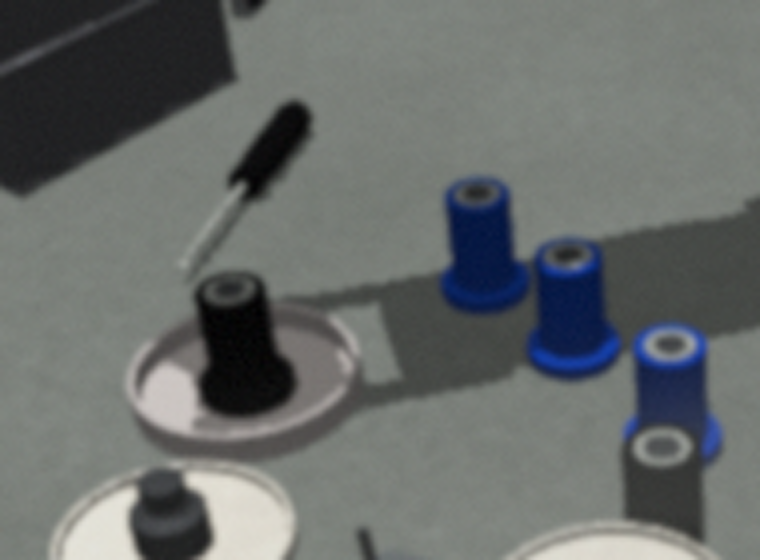

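The bushing stands upright, flange down, in the centre of the round tray (wrist view: flange at about (321,210), rim centre at (322,209)). Its top is at z ≈ 0.074 and the gripper is clear, so I'm handing in.

```bash
python3 -c "
from rig import *
print(finish_job())"
```

```text
the job is handed in; nothing more can be done
None
```

The bushing is heavy. I left it standing upright, flange down, in the centre of the round tray and handed the job in about 17 s into the 58 s limit.

- **Weighing:** I set it on the empty pan and let go. About 2.5 s later the pan floor measured z ≈ 0.090 m in both views, which is fully sunk (level is 0.103 m).
- **Final checks:** The top of the bushing is at z ≈ 0.074 m, which matches its 70 mm height on the 4 mm tray floor. The wrist view shows it within a few mm of the tray centre, and the gripper is open and about 0.17 m above where it let go.
- **Weaker readings:** My last scene-camera fit of the bushing's top ring found only 4 bright pixels because the tray lies in shadow. I relied on the wrist view and the height instead. The single wrist-force readings while carrying it ranged from about 1.9 to 3.6 N, too noisy to confirm the weight. The sorting therefore rests on the balance alone.

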